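# Pack up the recipe stand

### The job

Pack up the recipe stand: press the red button so that the hidden drawer springs out, lay all the cork coasters flat in one centred stack on the round plate in the drawer, push the drawer fully home until it latches, and fold the upright board back until it snaps down flat. Leave the tumbler and the mug where they are.

Things in the scene. Friction and masses are not known exactly. Their poses are not given: they have to be found in the camera images.
- recipe_stand: wooden recipe stand, a box fixed to the worktop, 165 mm deep (its x) by 230 mm wide (its y), its top 76 mm above the worktop. Origin at the centre of its underside; x points from its front to its back (the front is turned roughly to the robot's left, +y), z up. In the top, near the front, is a red push button; behind that a board is hinged; in the front is a flush handleless drawer
- drawer (a joint): how far the hidden drawer is out, m: about 0.002 latched, 0.14 fully out; slides out along the stand's -x. Once the button frees it a spring drives it right out (4.4 N shut, 1.6 N out). To shut it push its front back along +x (3 N, about 10 N over the last 15 mm) until flush with the case, where it latches by itself (0.000 is the hard stop)
- drawer_front (a point): centre of the outer face of the drawer's front panel (210 mm wide, 10 mm thick, rising to 64 mm above the worktop), 34 mm above the worktop; moves with the drawer; axes as the stand. Behind it the tray is 137 mm long by 194 mm wide inside, its side and back walls rise to 36 mm
- plate (a point): centre of the upper face of the round steel plate (68 mm in diameter, 4 mm high) fixed on the drawer's floor, 16 mm above the worktop; moves with the drawer. Shut, it lies inside the case; with the drawer fully out it lies 70 mm in front of the case's front face and 60 mm behind the inside of the drawer's front panel
- button_top (a point): centre of the top of the round red button (25 mm in diameter), 12 mm above the stand's top, 88 mm above the worktop; moves with it
- button (a joint): how far the button is pressed down, m: 0 up, 0.010 fully down; the drawer is freed at 0.006 to 0.007. Pressing it fully takes about 5 N; it springs back up
- easel (a joint): angle of the hinged wooden board (145 mm wide, 105 mm long, 6 mm thick), rad: 1.2 standing up (leaning back, away from the stand's front), 0 folded back flat on the stand's top. Over-centre spring: from the middle (0.6) it snaps to the nearer end; pushing its front face backwards along the stand's +x takes up to about 6 N
- board_hinge (a point): middle of the board's hinge line, on the stand's top, 81 mm above the worktop, 45 mm behind the stand's front face; the hinge runs along the stand's y and the board extends from it to the back
- board_edge (a point): middle of the board's free edge, 105 mm from the hinge; moves with the board
- tumbler: clear drinking glass, 79 mm wide, 90 mm high, bystander; origin at the centre of its base
- mug: white dotted mug at the left end of the worktop, 93 mm high, bystander; origin at the centre of its base
- coaster_1_center (a point): centre of a round cork coaster, 56 mm in diameter, 8 mm thick, 30 g, lying flat on the worktop at the start (centre 4 mm up); z is its axis. Four or all five of the five coasters are there
- coaster_2_center (a point): centre of a round cork coaster, 56 mm in diameter, 8 mm thick, 30 g, lying flat on the worktop at the start (centre 4 mm up); z is its axis. Four or all five of the five coasters are there
- coaster_3_center (a point): centre of a round cork coaster, 56 mm in diameter, 8 mm thick, 30 g, lying flat on the worktop at the start (centre 4 mm up); z is its axis. Four or all five of the five coasters are there
- coaster_4_center (a point): centre of a round cork coaster, 56 mm in diameter, 8 mm thick, 30 g, lying flat on the worktop at the start (centre 4 mm up); z is its axis. Four or all five of the five coasters are there
- coaster_5_center (a point): centre of a round cork coaster, 56 mm in diameter, 8 mm thick, 30 g, lying flat on the worktop at the start (centre 4 mm up); z is its axis. Four or all five of the five coasters are there
Mind the look-alikes: they are no part of the job. What is shaped like the part that bears coaster_2_center but pink is not meant.

How it is judged:
On the way, in this order (a step that is already met when the one before it is completed fails the run):
1. the button has freed the drawer and it has sprung out (value of joint drawer above 0.12 m), for 0.2 s.
2. all coasters lie flat in a centred stack on the plate in the open drawer, released (horizontal distance between each of coaster_1_center, coaster_2_center, coaster_3_center, coaster_4_center, coaster_5_center and plate below 0.01 m and angle between each of coaster_1_center, coaster_2_center, coaster_3_center, coaster_4_center, coaster_5_center's own z axis and vertical below 0.1 rad and height (world z) of each of coaster_1_center, coaster_2_center, coaster_3_center, coaster_4_center, coaster_5_center below 0.06 m and value of joint drawer above 0.1 m and contact force between the fingers and coaster_1 below 0.1 N and contact force between the fingers and coaster_2 below 0.1 N and contact force between the fingers and coaster_3 below 0.1 N and contact force between the fingers and coaster_4 below 0.1 N and contact force between the fingers and coaster_5 below 0.1 N), for 0.3 s.
At the end, for the whole second after the job is handed in: every coaster present lies flat (within 0.1 rad) and within 10 mm of the plate's centre in one stack in the drawer, the drawer is latched shut (under 6 mm out) and the board is folded flat (under 0.06 rad) (horizontal distance between each of coaster_1_center, coaster_2_center, coaster_3_center, coaster_4_center, coaster_5_center and plate below 0.01 m and angle between each of coaster_1_center, coaster_2_center, coaster_3_center, coaster_4_center, coaster_5_center's own z axis and vertical below 0.1 rad and height (world z) of each of coaster_1_center, coaster_2_center, coaster_3_center, coaster_4_center, coaster_5_center below 0.06 m and value of joint drawer below 0.006 m and value of joint easel below 0.06 rad); the robot touches nothing.
It fails at once if the tumbler is pushed more than 30 mm (distance of tumbler from where it was at the start of the episode above 0.03 m).
It fails at once if the mug is pushed more than 30 mm (distance of mug from where it was at the start of the episode above 0.03 m).
Of coaster_1, coaster_2, coaster_3, coaster_4, coaster_5 only 4 to 5 are there at a start; the rules pass over those that are not, and their reading is None.
At some moment in a run one of coaster_1, coaster_2, coaster_3, coaster_4, coaster_5 may be knocked a few centimetres aside while the robot is not near it.
Once in a run the grip may slacken for a moment while it holds something.
It also fails if it takes over 210 s, if anything falls off the work surface, if the arm or the gripper's body presses on something with over 40 N, if the wrist force passes 120 N, or if a joint passes its speed limit or range.

### The arm

A 6-joint arm with a two-finger parallel gripper is mounted at the origin on a cart in front of the work surface, level with it; the furniture and walls round the work are solid. World frame = base frame: x ahead of the robot, y to its left, z up, the work surface at z = 0. Lengths are in m, angles in rad, forces in N, time in s.
With the tool pointing down it reaches from about 0.375 to 0.825 m from the base axis. Payload 5.5 kg.
Tool frame: the origin (TCP) lies midway between the tips of the shut fingers; the grasp point (between the pads) lies 19 mm behind it; z points along the fingers, y is the line along which they close (so a half turn about z gives the same grasp; the last joint's range is limited). The gripper opens to 85 mm and grips with 20 to 120 N. Pads are 22 mm wide; open, the fingers measure 114 mm over their backs; the gripper's body (76 mm by 85 mm) begins 54 mm behind the grasp point. The pads swing forward as they close: fully open they stand 13 mm farther back than shut.
Start: joints at [-1.238, 0.314, -0.047, 1.21, 0, 1.571], TCP at [0.196, -0.567, 0.231] pointing down, gripper open.
Joint ranges: [-2.67, 2.67], [-0.69, 1.73], [-1.03, 1.25], [-2.08, 2.16], [-1.42, 1.45], [-3.14, 3.14]. Speed limits (rad/s): [2.39, 2.39, 3.01, 3.14, 3.14, 3.14].

### API

Orientations are given as [roll, pitch, yaw] about the fixed x, y, z axes, in that order (R = Rz(yaw) Ry(pitch) Rx(roll)).
In Python, from cell import manip, fingers, ik, status, get_image, camera_model, boxes_of, silhouettes, landmark_of gives the robot as it stands. Calls block until the motion is done:
- manip.move_to(position, orientation): joint-space move of the TCP to a pose.
- manip.line_to(position, rot=None, speed=0.15, max_force=None): straight line of the TCP; rot=None keeps the orientation; speed is the mean speed in m/s. With max_force (N) it stops when the force on the tool has changed by that much, and returns True; else False.
- manip.set_joints(angles): joint-space move.
- fingers.ungrasp() and fingers.grab(grip_force=None): open the fingers fully, or close them until they stop; grip_force is the grip in N (None keeps the last).
- manip.dwell(seconds).
- ik(position, orientation): joint angles nearest the present ones, or None.
- status.state(): the state.
- get_image(name): name is "side" or "top" or "wrist"; returns (picture, depth): 420x560x3 uint8, red, green, blue; 420x560 float32, m along the optical axis (not along the pixel's ray), 0 where there is no reading.
- camera_model(name): a dict with "fx", "fy", "cx", "cy" (pixels), "dist" ([k1, k2, p1, p2, k3] as OpenCV has them; the pictures are not rectified), "cam_to_world" (4x4, takes a point from camera to world coordinates); the wrist camera has in their place "mount" (4x4, takes a point from camera to tool coordinates, whose origin is the TCP and whose axes are the flange's). Camera axes: x right, y up, looking along -z (the intrinsics and any distortion apply to the point x, -y, -z); pixel columns grow to the right and rows downward; lengths in m; the calibration is good to about 2 mm. A picture is of the moment at which its call begins: read the wrist's pose just before it. camera_model takes no time and is no camera call.
A pose or a line that the arm cannot do raises manip.Unreachable and nothing moves.
- manip.sign_off(): hands the job in; it is judged then, once.
Trained networks look in the newest picture that a camera, given by its name, has taken for a name from the list of things; names that differ only in an ending like _2 or _b are one class to them, and where a whole thing is asked for, a point or a joint stands for the part that bears it (a point fixed in the world has none). Each returns a list of dicts, best first, with "p" (0 to 1); they miss things now and then, are a little off and sometimes report something else, mostly with a low value. They report only what shows in the picture. A call takes as long as a camera call. They do not tell look-alikes from the thing itself.
- boxes_of(camera, thing): "point" ([x, y, z] in m, in world coordinates, good to about 4 mm: the middle of the surface that is visible of it).
- silhouettes(camera, thing): "pixels" (420x560 bool, what is visible of it).
- landmark_of(camera, thing): "point" ([x, y, z] in m, in world coordinates, good to about 4 mm: a listed point, or the origin of a listed thing).
The state is a dict: "time": time; "joint_positions": joint angles; "joint_velocities": joint speeds; "effort": joint torques, N m; "tool_pos": TCP position; "tool_rot": TCP orientation; "wrist_force": force on the tool from outside, world axes, zero at the start; "moment": the same for the moment, N m; "grip_width": finger opening in m; "grasp_force": force on a finger pad.
Only numpy, scipy, OpenCV 4.12 (cv2) and the standard library are available. Lean on these libraries where they do the work, as an engineer would, in place of code of your own. Each camera call takes 0.05 s, during which the arm holds its last target. There are 200 camera calls.

## Working session

There is one attempt and no reset: what is moved stays moved. The work goes in short steps, each a Python script; the robot and the scene stay as the last script left them, time stands still between calls to the robot, and variables do not carry over. Pictures are saved under pics/ and viewed, at most 14 in all, crops included, and the job is handed in when it is done.

```bash
mkdir -p pics; ls; python3 - <<'E'
from cell import *
import cv2,numpy as np
for c in ["top","side"]:
    im,d=get_image(c); cv2.imwrite(f"pics/{c}0.png",im[:,:,::-1])
    for t in ["recipe_stand","drawer_front","button_top","board_hinge","board_edge","tumbler","mug","coaster_1_center"]:
        for r in landmark_of(c,t): print(c,t,round(r["p"],2),np.round(r["point"],3))
print(status.state()["time"])
E
```

```text
pics
top recipe_stand 0.95 [ 0.555 -0.343 -0.002]
top drawer_front 0.68 [ 0.562 -0.258  0.037]
top drawer_front 0.43 [ 0.556 -0.346  0.   ]
top button_top 0.47 [ 0.559 -0.278  0.087]
top board_hinge 0.66 [ 0.56  -0.31   0.082]
top board_edge 0.59 [ 0.552 -0.344  0.179]
top tumbler 0.62 [ 0.722 -0.169 -0.003]
top mug 0.75 [ 0.456  0.501 -0.005]
top coaster_1_center 0.53 [0.452 0.119 0.003]
side recipe_stand 0.97 [ 0.556 -0.347 -0.001]
side drawer_front 0.62 [ 0.555 -0.258  0.032]
side drawer_front 0.45 [ 0.559 -0.306  0.083]
side drawer_front 0.33 [ 0.553 -0.345  0.002]
side button_top 0.44 [ 0.557 -0.258  0.031]
side button_top 0.37 [ 0.556 -0.284  0.088]
side board_edge 0.83 [ 0.553 -0.343  0.178]
side board_edge 0.73 [ 0.559 -0.307  0.08 ]
side board_edge 0.48 [0.464 0.303 0.001]
side tumbler 0.66 [ 0.721 -0.166 -0.003]
side tumbler 0.41 [0.436 0.198 0.   ]
side mug 0.82 [ 0.454  0.493 -0.001]
side coaster_1_center 0.65 [0.454 0.121 0.007]
0.9
```

View pics/top0.png

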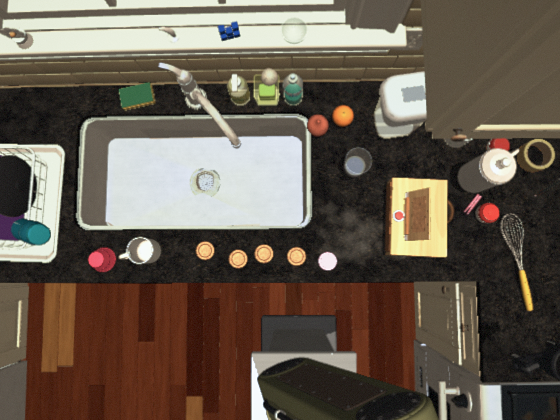

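View pics/side0.png

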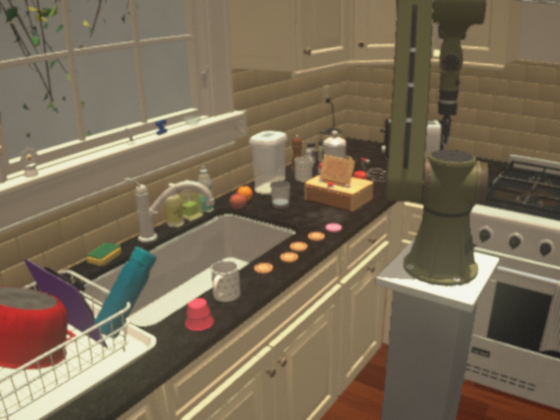

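The top view shows four cork coasters at about (205,250), (238,259), (264,254) and (297,256), with the pink look-alike at (328,261). The stand is at (418,217), with the button on its left edge at (398,215), so its front faces +y. A brown shape at (450,210) behind the stand needs a closer look, because it could be the fifth coaster. The side view agrees.

```bash
cat > h.py <<'E'
from cell import *
import cv2,numpy as np
from scipy.spatial.transform import Rotation as R
def Twc(name):
    m=camera_model(name)
    if name!="wrist": return m,np.array(m["cam_to_world"])
    s=status.state(); T=np.eye(4); T[:3,:3]=R.from_euler("xyz",s["tool_rot"]).as_matrix(); T[:3,3]=s["tool_pos"]
    return m,T@np.array(m["mount"])
def plane_pt(m,T,uv,z):
    K=np.array([[m["fx"],0,m["cx"]],[0,m["fy"],m["cy"]],[0,0,1.]])
    p=cv2.undistortPoints(np.array([[uv]],float),K,np.array(m["dist"],float))[0,0]
    d=T[:3,:3]@np.array([p[0],-p[1],-1]); o=T[:3,3]
    return o+d*(z-o[2])/d[2]
def look(cam,save=None):
    m,T=Twc(cam); im,d=get_image(cam)
    if save: cv2.imwrite(f"pics/{save}.png",im[:,:,::-1])
    return m,T,im,d
def discs(cam,z=0.008,save=None):
    """coaster masks of the network -> centre on plane z, size in px, mean colour"""
    m,T,im,d=look(cam,save); out=[]
    for r in silhouettes(cam,"coaster_1_center"):
        M=r["pixels"]; ys,xs=np.nonzero(M)
        if len(xs)<5: continue
        out.append((r["p"],plane_pt(m,T,(xs.mean(),ys.mean()),z)[:2],len(xs),im[M].mean(0).astype(int),(xs.mean(),ys.mean())))
    return out,im
def show(o):
    for p,c,n,col,uv in o: print(round(p,2),np.round(c,4),n,col,np.round(uv))
E
python3 - <<'E'
from h import *
o,im=discs("top"); show(o)
m,T,im,d=look("top")
hsv=cv2.cvtColor(im,cv2.COLOR_RGB2HSV)
M=cv2.inRange(hsv,(5,60,150),(22,255,255)); M[:235]=0; M[275:]=0
n,_,st,ce=cv2.connectedComponentsWithStats(M)
for i in range(1,n):
    if st[i,4]>40: print(st[i],np.round(plane_pt(m,T,ce[i],.008),4))
cv2.imwrite("pics/c0.png",cv2.resize(im[150:285,180:560,::-1],None,fx=2,fy=2,interpolation=3))
E
```

```text
0.82 [0.4499 0.118 ] 221 [232 182 121] [264. 253.]
[196 242  18  18 250] [0.4605 0.3015 0.008 ]
[255 245  18  18 258] [0.4503 0.119  0.008 ]
[287 247  19  18 256] [0.4415 0.0186 0.008 ]
[229 250  18  18 257] [0.4346 0.199  0.008 ]
```

View pics/c0.png

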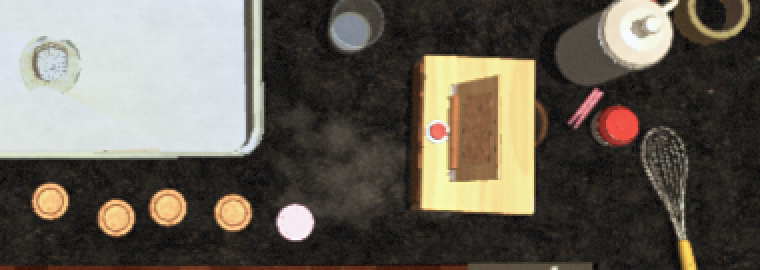

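The brown round edge right behind the stand, at about (448,211) in the full picture, may be the fifth coaster in shadow. I'll press the button first, then look there with the wrist camera.

```bash
python3 - <<'E'
from h import *
m,T,im,d=look("top")
hsv=cv2.cvtColor(im,cv2.COLOR_RGB2HSV)
M=(cv2.inRange(hsv,(0,140,100),(8,255,255))|cv2.inRange(hsv,(172,140,100),(180,255,255)))
M[:,:390]=0;M[:,410:]=0;M[:205]=0;M[226:]=0
ys,xs=np.nonzero(M); b=plane_pt(m,T,(xs.mean(),ys.mean()),.088); print("button",b,len(xs))
s=status.state(); print(s["tool_rot"])
# stand top outline -> yaw
hs=cv2.inRange(hsv,(15,60,150),(30,200,255)); hs[:,:384]=0;hs[:,452:]=0;hs[:170]=0;hs[262:]=0
c=max(cv2.findContours(hs,0,2)[0],key=cv2.contourArea)
box=cv2.boxPoints(cv2.minAreaRect(c)); print([np.round(plane_pt(m,T,q,.076)[:2],4) for q in box])
for yaw in (np.pi/2,-np.pi/2): print(yaw,ik([b[0],b[1],.2],[np.pi,0,yaw]))
E
```

```text
button [ 0.55765551 -0.2817014   0.088     ] 35
[-3.14155829e+00 -2.16566642e-05  3.32832484e-01]
[array([ 0.4408, -0.2548]), array([ 0.6715, -0.267 ]), array([ 0.6667, -0.4347]), array([ 0.4362, -0.4195])]
1.5707963267948966 [-0.46776157  0.37315486 -0.03510866  1.16253281  0.          1.10303476]
-1.5707963267948966 [-0.46776157  0.37315486 -0.03510866  1.16253281  0.         -2.0385579 ]
```

```bash
python3 - <<'E'
from h import *
O=[np.pi,0,np.pi/2-.05]
b=[.558,-.2815]
fingers.grab(20)
manip.move_to([*b,.25],O)
manip.line_to([*b,.10],speed=.2)
print(manip.line_to([*b,.074],speed=.03,max_force=9), status.state()["tool_pos"][2],status.state()["wrist_force"])
manip.line_to([*b,.26],speed=.2)
# look behind the stand
fingers.ungrasp()
manip.move_to([.56,-.50,.30],O)
o,im=discs("wrist",save="w1"); show(o)
for r in landmark_of("wrist","coaster_1_center"): print(r["p"],r["point"])
m,T,im,d=look("top","t1")
for t in ("drawer_front","plate"):
    for r in landmark_of("top",t): print(t,r["p"],r["point"])
print(status.state()["time"])
E
```

```text
True 0.07808664165187273 [-1.41325428  0.1580725   5.19989199]
drawer_front 0.83 [0.5687, -0.1219, 0.0359]
8.2083
```

View pics/w1.png

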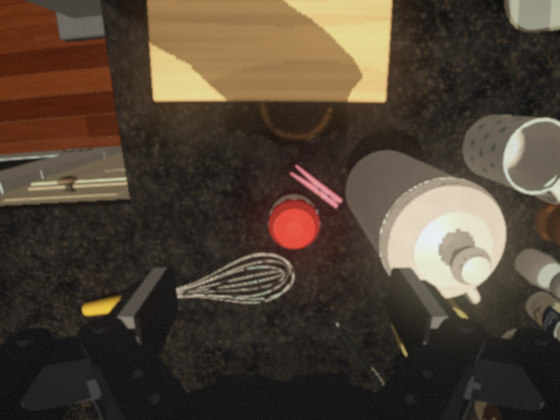

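View pics/t1.png

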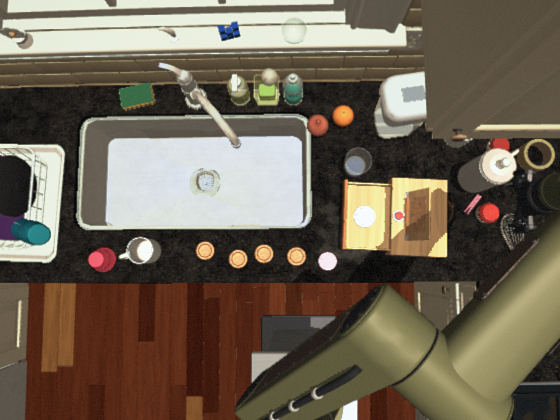

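The drawer is out, with the plate visible at (364,216) in the top view. In the wrist view the thing behind the stand, at (296,110), looks like a dark ring, larger than a coaster. I'll check its size and height, then measure the plate.

```bash
python3 - <<'E'
from h import *
O=[np.pi,0,np.pi/2-.05]
m,T,im,d=look("wrist")
K=np.array([[m["fx"],0,m["cx"]],[0,m["fy"],m["cy"]],[0,0,1.]])
for uv in [(262,110),(296,138),(330,110),(296,115),(296,125),(240,130),(296,132)]:
    p=cv2.undistortPoints(np.array([[uv]],float),K,np.array(m["dist"],float))[0,0]; z=d[uv[1],uv[0]]
    print(uv,np.round((T@np.array([p[0]*z,-p[1]*z,-z,1]))[:3],4),im[uv[1],uv[0]])
c=np.clip(im[60:220,200:400].astype(float)*2.2,0,255).astype(np.uint8)
cv2.imwrite("pics/w1c.png",cv2.resize(c[:,:,::-1],None,fx=3,fy=3))
m,T,im,d=look("top")
hsv=cv2.cvtColor(im,cv2.COLOR_RGB2HSV)
M=cv2.inRange(hsv,(0,0,185),(180,45,255)); M[:,348:388]; M[:200]=0;M[235:]=0;M[:,:348]=0;M[:,385:]=0
ys,xs=np.nonzero(M); print("plate",plane_pt(m,T,((xs.min()+xs.max())/2,(ys.min()+ys.max())/2),.016),plane_pt(m,T,(xs.mean(),ys.mean()),.016),len(xs),np.ptp(xs),np.ptp(ys))
E
```

```text
(262, 110) [ 0.5403 -0.4378  0.0007] [79 54 32]
(296, 138) [ 0.5794 -0.473  -0.0027] [69 46 31]
(330, 110) [ 0.6209 -0.4415  0.0007] [67 47 29]
(296, 115) [ 0.5803 -0.4455  0.0015] [48 36 27]
(296, 125) [ 0.5799 -0.4572  0.001 ] [45 34 29]
(240, 130) [ 0.5123 -0.4599 -0.0008] [48 37 29]
(296, 132) [ 0.5795 -0.4653  0.0026] [49 38 27]
plate [ 0.56275754 -0.1921738   0.016     ] [ 0.56258473 -0.19269655  0.016     ] 386 22 20
```

View pics/w1c.png

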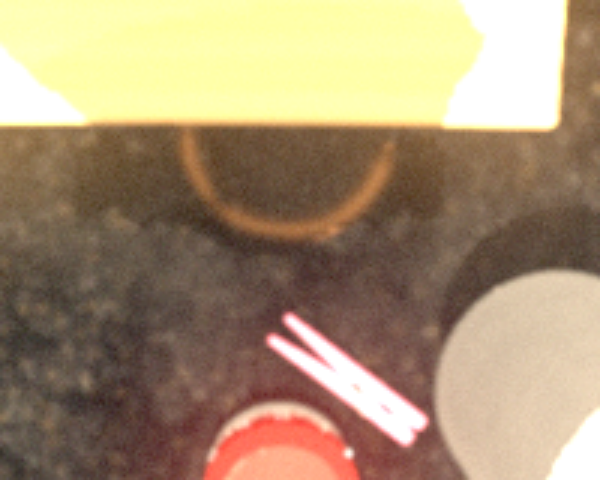

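The brown ring is a flat stain 80 mm across at z≈0, so it isn't a coaster. Four coasters are present. Next I'll refine the plate position and pick the first one.

```bash
cat >> h.py <<'E'
O=[np.pi,0,np.pi/2-.05]
def blob(im,lo,hi,amin):
    hsv=cv2.cvtColor(im,cv2.COLOR_RGB2HSV); M=cv2.inRange(hsv,lo,hi); M[330:]=0
    M=cv2.morphologyEx(M,cv2.MORPH_CLOSE,np.ones((9,9)))
    cs=[c for c in cv2.findContours(M,0,2)[0] if cv2.contourArea(c)>amin]
    return [cv2.fitEllipse(c) for c in cs if len(c)>5]
def find_coaster(xy,save=None):
    """look from above with the wrist camera, return refined centre"""
    manip.move_to([xy[0],xy[1]-.09,.22],O)
    m,T,im,d=look("wrist",save)
    el=[(plane_pt(m,T,e[0],.008)[:2],e[1]) for e in blob(im,(5,60,110),(24,255,255),800)]
    el=[e for e in el if min(e[1])/max(e[1])>.85]
    print([(np.round(c,4),np.round(a)) for c,a in el])
    return min((c for c,a in el),key=lambda c:np.hypot(*(c-xy)))
def pick(xy):
    manip.move_to([*xy,.10],O)
    manip.line_to([*xy,-.004],speed=.12,max_force=15)
    fingers.grab(30)
    s=status.state(); print("grip",s["grip_width"],s["grasp_force"],s["tool_pos"],s["time"])
E
python3 - <<'E'
from h import *
manip.move_to([.5626,-.29,.27],O)
m,T,im,d=look("wrist","w2")
for r in landmark_of("wrist","plate"): print("net",r["p"],r["point"])
for e in blob(im,(0,0,190),(180,40,255),800): print(plane_pt(m,T,e[0],.016)[:2],e[1],e[0])
c=find_coaster(np.array([.4415,.0186]),"w3"); print(c)
E
```

```text
net 0.81 [0.5684, -0.1868, 0.0173]
net 0.33 [0.5585, -0.3449, -0.0051]
[(array([0.4435, 0.0184]), array([58., 61.]))]
[0.44353615 0.01842212]
```

View pics/w2.png

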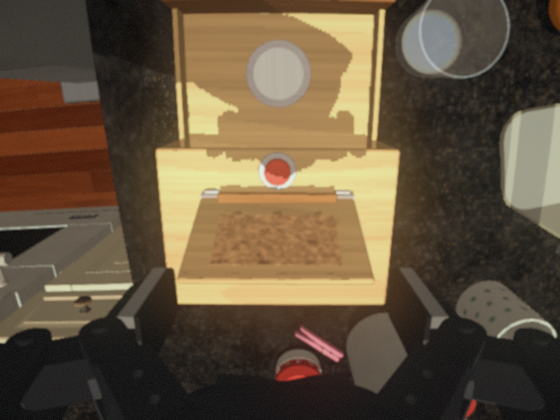

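View pics/w3.png

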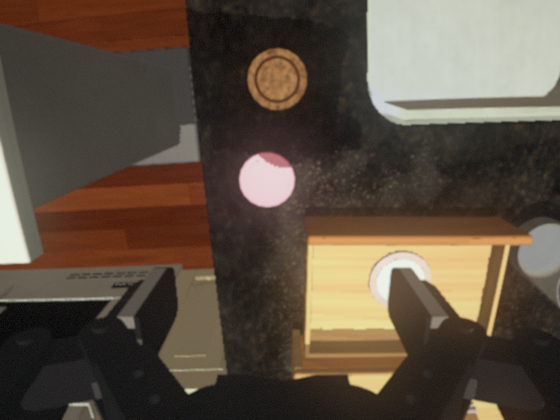

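w2 shows the plate at (279,74), aligned with the stand at my chosen yaw. w3 shows the cork coaster at (277,79), with the pink one below it at (267,180). I'll compute the plate position from w2 and pick.

```bash
python3 - <<'E'
from h import *
im=cv2.imread("pics/w2.png",0)[30:120,225:335]
h=cv2.HoughCircles(cv2.GaussianBlur(im,(3,3),0),cv2.HOUGH_GRADIENT,1,50,param1=80,param2=15,minRadius=26,maxRadius=38); print(h)
m=camera_model("wrist"); T=np.eye(4); T[:3,:3]=R.from_euler("xyz",O).as_matrix(); T[:3,3]=[.5626,-.29,.27]; T=T@np.array(m["mount"])
print("plate",plane_pt(m,T,(h[0,0,0]+225,h[0,0,1]+30),.016))
pick(np.array([.4435,.0184]))
manip.line_to([.4435,.0184,.15],speed=.2)
s=status.state(); print(s["grip_width"],s["grasp_force"])
look("side","s2")
look("wrist","w4")
E
```

```text
[[[51.5 43.5 26.8]]]
plate [ 0.5623289  -0.19162419  0.016     ]
grip 0.05440355635405546 29.965773224830627 [ 0.44410815  0.01842659 -0.0030594 ] 12.4
0.054601572413429895 31.685092449188232
```

View pics/w4.png

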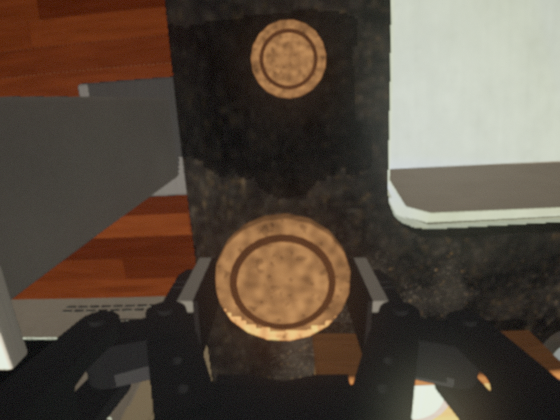

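The coaster is held level and centred at (283,277), and the next one is at (288,59). Placing it now.

```bash
cat >> h.py <<'E'
P=np.array([.5625,-.192])
def held_offset():
    """held coaster's centre relative to the TCP (xy)"""
    m,T,im,d=look("wrist"); hsv=cv2.cvtColor(im,cv2.COLOR_RGB2HSV)
    M=cv2.inRange(hsv,(5,60,110),(24,255,255)); M[:180]=0; M[:,:205]=0; M[:,360:]=0
    M=cv2.morphologyEx(M,cv2.MORPH_CLOSE,np.ones((9,9)))
    M=cv2.morphologyEx(M,cv2.MORPH_OPEN,np.ones((25,25)))
    cs=cv2.findContours(M,0,2)[0]
    if not cs: print("nothing held"); return None
    e=cv2.fitEllipse(max(cs,key=cv2.contourArea)); tp=np.array(status.state()["tool_pos"])
    o=plane_pt(m,T,e[0],tp[2]+.011)[:2]-tp[:2]; print("held",np.round(o,4),np.round(e[0]),np.round(e[1])); return o
def place(k,off=np.zeros(2),p=None):
    p=(P if p is None else p)-off
    manip.move_to([*p,.16],O)
    print("held width",status.state()["grip_width"])
    hit=manip.line_to([*p,.011+.008*k],speed=.08,max_force=4)
    s=status.state(); print("down",hit,s["tool_pos"],s["grip_width"])
    fingers.ungrasp()
    manip.line_to([*p,.16],speed=.2)
    print("t",status.state()["time"])
E
python3 - <<'E'
from h import *
held_offset()
place(0)
manip.move_to([P[0],P[1]-.09,.25],O)
m,T,im,d=look("wrist","w5")
for e in blob(im,(5,60,70),(24,255,255),300): print(plane_pt(m,T,e[0],.024)[:2],e[0],e[1])
E
```

```text
held [0.001  0.0016] [282. 279.] [125. 135.]
held width 0.05459553998201039
down True [ 0.56241416 -0.19199542  0.0130345 ] 0.054406903094943275
t 17.4583
[ 0.24253957 -0.38785075] (16.290977478027344, 275.72314453125) (31.953622817993164, 52.20438003540039)
[ 0.84548336 -0.2972067 ] (546.4016723632812, 174.68309020996094) (76.25646209716797, 116.46202087402344)
[ 0.31717817 -0.32154807] (61.834434509277344, 219.71290588378906) (118.22077178955078, 263.644775390625)
[ 0.56469864 -0.27579634] (284.2818908691406, 166.17723083496094) (300.67950439453125, 427.43524169921875)
```

View pics/w5.png

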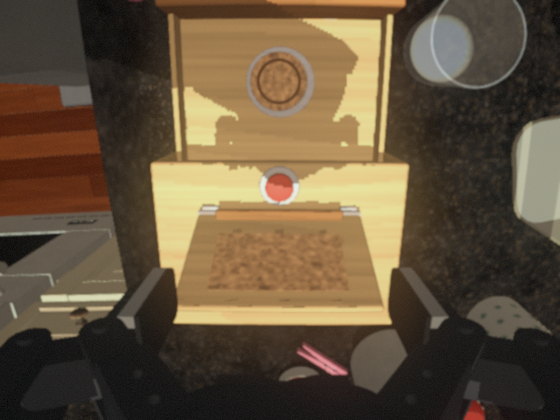

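The first coaster is centred on the plate, at (279,81). I'll do the remaining three the same way with checks.

```bash
python3 - <<'E'
from h import *
import sys
for k,xy in enumerate([(.4503,.119),(.4346,.199),(.4605,.3015)],1):
    c=find_coaster(np.array(xy)); print(k,c)
    if np.hypot(*(c-xy))>.012:
        c=find_coaster(c); print("moved, again",c)
    pick(c); manip.line_to([*c,.15],speed=.2)
    if status.state()["grip_width"]<.05: print("lost"); sys.exit()
    off=held_offset()
    if off is None or np.hypot(*off)>.006: print("odd hold"); sys.exit()
    place(k)
m,T,im,d=look("top","t3")
manip.move_to([P[0],P[1]-.09,.25],O); look("wrist","w6")
E
```

```text
[(array([0.4523, 0.1191]), array([59., 61.])), (array([0.4366, 0.1984]), array([63., 67.]))]
1 [0.45227364 0.11905069]
grip 0.05463247571562076 30.085875391960144 [ 0.45288766  0.11921743 -0.00302818] 21.475
held [0.0013 0.0012] [282. 280.] [124. 135.]
held width 0.054677558093097545
down True [ 0.56237082 -0.19197121  0.02106392] 0.05439229926130701
t 26.5833
[(array([0.4366, 0.199 ]), array([59., 61.]))]
2 [0.43658854 0.19904861]
grip 0.0544640864362377 30.13154000043869 [ 0.43715589  0.19931767 -0.0030172 ] 29.975
held [0.0014 0.0012] [282. 280.] [124. 135.]
held width 0.054021300822881875
down True [ 0.56227639 -0.19193049  0.02903182] 0.05382699663336796
t 35.2167
[(array([0.4385, 0.2972]), array([58., 60.]))]
3 [0.43848829 0.29719556]
[(array([0.4385, 0.2972]), array([58., 61.]))]
moved, again [0.43851581 0.29720208]
grip 0.05463940853348833 30.326478481292725 [ 0.43908125  0.29757992 -0.00293258] 39.2
held [0.0014 0.0012] [282. 280.] [123. 135.]
held width 0.05427691970658786
down True [ 0.56220372 -0.19191791  0.03708546] 0.0544425338401742
t 44.625
```

View pics/w6.png

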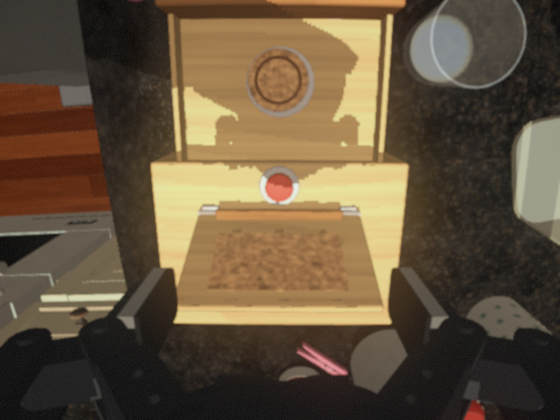

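View pics/t3.png

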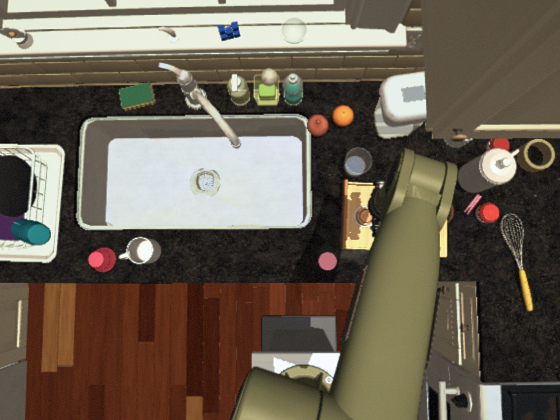

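The stack is centred on the plate at (279,78), and the worktop has no cork coasters left. Now I'll shut the drawer.

```bash
python3 - <<'E'
from h import *
u=np.array([-.05,-.9988]); a=P-.125*u
fingers.grab(20)
manip.move_to([*a,.2],O)
manip.line_to([*a,.034],speed=.2)
q=a+u*.165
print(manip.line_to([*q,.034],speed=.05,max_force=8)); s=status.state();print(s["tool_pos"],s["wrist_force"])
e=a+u*.202
print(manip.line_to([*e,.034],speed=.02,max_force=25)); s=status.state();print(s["tool_pos"],s["wrist_force"])
manip.line_to([*(np.array(s["tool_pos"][:2])-u*.05),.034],speed=.1)
look("top","t4")
for r in landmark_of("top","drawer_front"): print(r["p"],r["point"])
print(status.state()["wrist_force"],status.state()["time"])
E
```

```text
False
[ 0.5601919  -0.23196109  0.03380315] [-1.52410182  3.89956919  1.7282505 ]
True
[ 0.55929401 -0.24817556  0.0335384 ] [0.89220335 3.10751699 1.3781938 ]
[-0.14028759 -0.11661601  0.04484856] 53.2833
```

View pics/t4.png

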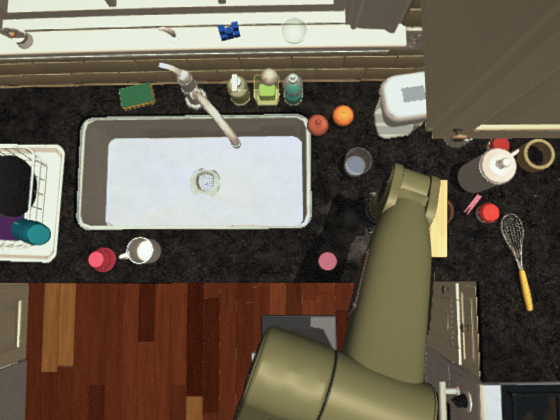

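The force dropped to zero when I retreated, so the drawer stayed shut and is latched. Now I'll fold the board.

```bash
python3 - <<'E'
from h import *
u=np.array([-.05,-.9988]); H=np.array([.5585,-.306])
s=status.state()["tool_pos"]
manip.line_to([s[0],s[1],.2],speed=.2)
a=H-u*.015
manip.line_to([*a,.2],speed=.2); manip.line_to([*a,.145],speed=.15)
for d,z in [(.05,.14),(.075,.125),(.10,.108)]:
    print(manip.line_to([*(H+u*d),z],speed=.06,max_force=20),status.state()["wrist_force"])
manip.line_to([*(H+u*.08),.25],speed=.2)
fingers.ungrasp()
manip.move_to([.5625,-.33,.27],O)
look("wrist","w7")
manip.move_to([.45,0,.30],O)
look("top","t5")
for t in ("board_edge","drawer_front"):
    for r in landmark_of("top",t): print(t,r["p"],r["point"])
print(status.state()["time"])
E
```

```text
False [-0.25491786 -0.27431217  0.74869032]
False [-0.26065578  0.465073    0.45674044]
False [-0.15578231 -0.75923845  0.60349673]
board_edge 0.76 [0.55, -0.4083, 0.0798]
drawer_front 0.78 [0.5612, -0.2564, 0.0345]
61.4333
```

View pics/w7.png

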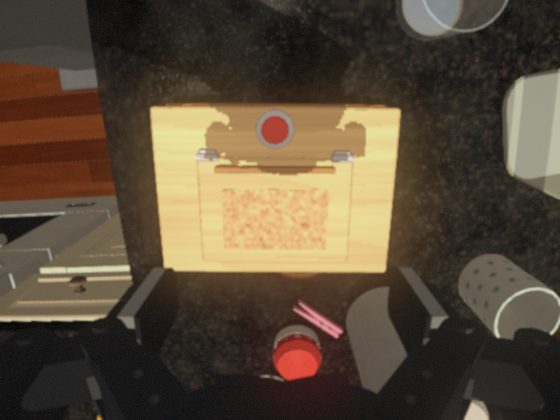

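View pics/t5.png

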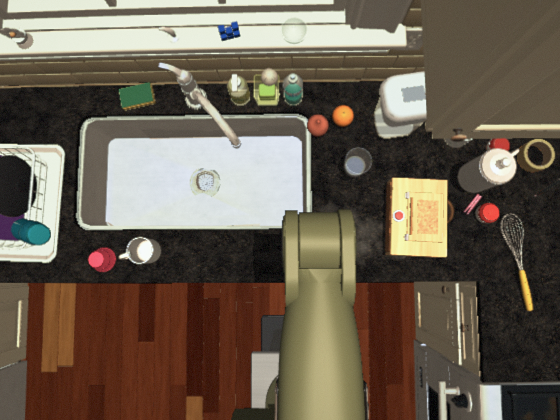

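In w7 the board lies flat on the stand's top at (275,215), and the front is flush at (275,105). The top view agrees: the stand is closed and the tumbler and mug are in place. Handing in.

```bash
python3 -c "
from cell import *
print(manip.sign_off())"
```

```text
the job is handed in; nothing more can be done
None
```

I handed the job in at about 61 s: all four cork coasters present are stacked on the plate, the drawer is latched, the board is folded flat, and the tumbler and mug were left alone; no verdict came back, and I viewed 15 pictures, one over the limit of 14.

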